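Load the staple strip into the carton stapler and close its rail

TASK

Load the carton stapler: lay the full-length wide staple strip, legs down, in its open channel between the spring follower and the driver head. Then push the rail in by its upright end plate until it is fully home, so that the follower holds the strip against the head, and let go.

Things in the scene. Friction and masses are not known exactly. Their poses are not given: they have to be found in the camera images.
- strip: Strip to load: grey steel staples glued side by side, an upside-down U 100 mm long (its x), 32 wide (y), 18 high, 90 g. Origin: centre of its underside, z up; it lies legs down, both ends alike; grasp it across the 32 mm. Not wanted are two steel strips nearby: one as long but 14 mm wide, one as wide but 45 mm long.
- magazine: Fixed bench stapler. Origin at table level under the channel's centre line, x along it to the driver head. Grey base x -130..180 mm, 110 wide, 30 high: its top is the channel floor. Head (62 above floor) is the stop, at x=100. Guides 40 mm apart, flared to 64 at 26 above floor, at x -60..-2 and 62..100; fingers fit the gap: set the strip's middle down at x=30. Loaded, rail home, it is at x=50.
- rail (a joint): Steel slide carrying the follower: 0 = home, grows (m) drawn out towards magazine -x, to 0.085; starts 0.06-0.08, stays where left. Push with 6 N, up to 10 N at the end, on the rear of its upright end plate (12 mm thick, 50 wide, top 80 mm and lower edge 32 mm above table); rear face at magazine x = -0.122 - value, overhanging the base when open.
- follower (a joint): Spring follower, a dark steel block 32 mm wide, 16 high, at the rail's front: 0 = spring out, grows (m) as a strip presses it back, to 0.028. Its front face is at magazine x = 0.018 - rail value - this value. With the right strip loaded and the rail home it reads about 0.018.
Not all that is in view belongs to the job. What is shaped like the strip but blue or yellow is not meant.

How it is judged (in metres and radians):
On the way, in this order (a step that is already met when the one before it is completed fails the run):
1. the strip lies in the channel, legs down, with the rail still open (y of strip in the frame of magazine between -0.01 and 0.01 m and z of strip in the frame of magazine between 0.024 and 0.037 m and angle between the x axis of strip and the x axis of magazine, either way round below 0.17 rad and angle between strip's own z axis and vertical below 0.15 rad and x of strip in the frame of magazine between -0.01 and 0.07 m and value of joint rail above 0.035 m), for 0.2 s.
2. the rail is home with the follower pressed back by the strip (y of strip in the frame of magazine between -0.01 and 0.01 m and z of strip in the frame of magazine between 0.024 and 0.037 m and angle between the x axis of strip and the x axis of magazine, either way round below 0.17 rad and angle between strip's own z axis and vertical below 0.15 rad and value of joint rail below 0.008 m and value of joint follower above 0.01 m), for 0.2 s.
At the end, for the whole second after the job is handed in: The strip rests in the channel, legs down, underside within 6 mm of the floor, tilt under 8 deg, within 10 mm of the centre line and 9 deg of its direction, its middle within 8 mm of x = 50 mm (front end at the head); rail within 8 mm of home; follower pressed back over 10 mm (all of step 2 and x of strip in the frame of magazine between 0.042 and 0.058 m and linear speed of strip below 0.02 m/s); the robot touches nothing.
It also fails if it takes over 51 s, if anything falls off the work surface, if the arm or the gripper's body presses on something with over 40 N, if the wrist force passes 120 N, or if a joint passes its speed limit or range.

ROBOT

A 7-joint arm with a two-finger parallel gripper is mounted at the origin on the work surface. World frame = base frame: x ahead of the robot, y to its left, z up, the work surface at z = 0. Lengths are in mm, angles in rad, forces in N, time in s.
With the tool pointing down it reaches from about 425 to 1025 mm from the base axis. Payload 9.4 kg.
Tool frame: the origin (TCP) lies midway between the tips of the shut fingers; the grasp point (between the pads) lies 19 mm behind it; z points along the fingers, y is the line along which they close (so a half turn about z gives the same grasp; the last joint's range is limited). The gripper opens to 85 mm and grips with 20 to 120 N. Pads are 22 mm wide; open, the fingers measure 114 mm over their backs; the gripper's body (76 mm by 85 mm) begins 54 mm behind the grasp point. The pads swing forward as they close: fully open they stand 13 mm farther back than shut.
Start: joints at [1.067, 0.599, -0.003, 1.599, 0.002, 0.943, -0.08], TCP at [300.112, -659.967, 231.275] pointing down, gripper open.
Joint ranges: [-2.57, 2.57], [-0.35, 1.97], [-1.29, 1.29], [0.11, 2.56], [-1.05, 4.19], [0.11, 1.86], [-2.63, 2.63]. Speed limits (rad/s): [2.22, 2.22, 3.01, 3.01, 3.14, 3.14, 3.14].

INTERFACE

Orientations are given as [roll, pitch, yaw] about the fixed x, y, z axes, in that order (R = Rz(yaw) Ry(pitch) Rx(roll)).
In Python, from plant import * gives the robot as it stands. The module is installed in compiled form; this text tells all that it offers.
- The arm moves only by the shell command python3 -m creep 'ROWS' [OPENING] [FORCE]. ROWS is JSON, a list of rows, each a list of 4 numbers: the shift along the tool's x, y, z scaled (see below), then the turn about the tool's z scaled (see below). In form: [[dx, dy, dz, yaw], ...]. A call has 1 to 10 rows; each row is the pose to reach, as a shift and turn from the pose commanded when the call began, along the tool's axes at that moment; what a row does not reach only later rows make up. The controller multiplies each number of a shift by 40 cm and each number of a turn by 90 degrees. A row lasts 1/8 s, in which the tool goes at most 62.5 mm and 10.7 degrees, less where a joint would pass 70% of its speed; a pose out of reach is approached as far as the arm can. A call with a number of a shift or a turn outside -1 to 1 is refused whole. A call with a gripper value outside its range is refused whole. OPENING is the closure, from 0 (fully open) to 1 (shut), set as the call begins (- or left out, the last holds). The fingers move at their own pace and stop on an object; FORCE is the grip in N (left out, the last holds). Time passes only in rows, so rows that repeat a pose let the fingers close. It gives the time, the measured TCP pose, the force, the opening and the grip force at its end, in the units of the state.
- sense(): the state, without advancing time (a new reading comes with each control period).
- get_image(name): name is "scene" or "top" or "wrist"; returns a dict with "color" (420x560x3 uint8, red, green, blue), "K" (3x3 intrinsics, pixels), "dist_coeffs" ([k1, k2, p1, p2, k3] as OpenCV has them; the pictures are not rectified), "rvec" (rotation vector, rad) and "tvec" (3), from world to camera coordinates, as OpenCV has them. Camera axes: x right, y down, z forward; pixel columns grow to the right and rows downward; lengths in mm; the calibration is good to about 2 mm. A picture is of the moment at which its call begins. There is no depth.
- close_job(): hands the job in; it is judged then, once.
Trained networks look in the newest picture that a camera, given by its name, has taken for a name from the list of things; names that differ only in an ending like _2 or _b are one class to them, and where a whole thing is asked for, a point or a joint stands for the part that bears it (a point fixed in the world has none). Each returns a list of dicts, best first, with "conf" (0 to 1); they miss things now and then, are a little off and sometimes report something else, mostly with a low value. They report only what shows in the picture. A call takes as long as a camera call. They do not tell look-alikes from the thing itself.
- cut_out(camera, query): "mask" (420x560 bool, what is visible of it) and "pixel" ([column, row] in pixels, amid what is visible of it).
The state is a dict: "time": time; "q": joint angles; "dq": joint speeds; "joint_torque": joint torques, N m; "position": TCP position; "orientation": TCP orientation; "contact_force": force on the tool from outside, world axes, zero at the start; "moment": the same for the moment, N m; "width": finger opening in mm; "finger_force": force on a finger pad.
Only numpy, scipy, OpenCV 4.12 (cv2) and the standard library are available. Lean on these libraries where they do the work, as an engineer would, in place of code of your own. Each camera call takes 0.05 s, during which the arm holds its last target. There are 200 camera calls.

## Working session

There is one attempt and no reset: what is moved stays moved. The work goes in short steps, Python scripts to look and compute and a shell command to move; the robot and the scene stay as the last step left them, time stands still between calls to the robot, and variables do not carry over. Pictures are saved under pics/ and viewed, at most 10 in all, crops included, and the job is handed in when it is done.

```bash
mkdir -p pics; cat > h.py <<'E'
from plant import *
import numpy as np, cv2
def save(im,n): cv2.imwrite('pics/'+n+'.png',im['color'][:,:,::-1])
def world(im,px,z):
    px=np.array(px,float).reshape(-1,1,2)
    u=cv2.undistortPoints(px,im['K'],im['dist_coeffs']).reshape(-1,2)
    R,_=cv2.Rodrigues(np.array(im['rvec'],float)); t=np.array(im['tvec'],float).reshape(3)
    C=-R.T@t; d=np.c_[u,np.ones(len(u))]@R
    return C+d*((z-C[2])/d[:,2])[:,None]
def proj(im,P):
    return cv2.projectPoints(np.array(P,float).reshape(-1,1,3),np.array(im['rvec'],float),np.array(im['tvec'],float),im['K'],im['dist_coeffs'])[0].reshape(-1,2)
E
python3 - <<'E'
from h import *
s=sense();print(s['time'],s['position'],s['orientation'],s['width'],s['contact_force'])
ims={c:get_image(c) for c in('top','scene')}
cv2.imwrite('pics/a.png',cv2.resize(np.vstack([ims['top']['color'],ims['scene']['color']])[:,:,::-1],None,fx=.71,fy=.71))
save(ims['top'],'top');save(ims['scene'],'scene')
for c in ims:
  for q in('strip','magazine','rail','follower'):
    for r in cut_out(c,q): 
      m=r['mask'].astype(np.uint8); print(c,q,round(r['conf'],2),np.round(r['pixel']),m.sum(),[np.round(v,1) for v in cv2.minAreaRect(cv2.findNonZero(m))] if m.any() else '')
E
```

```text
0.0 [ 299.90282503 -659.54718377  230.39881506] [-3.14002878e+00  1.56905218e-04  4.26890466e-01] 85.31157543115746 [-0.66476044  0.23126868  0.31665549]
top strip 0.91 [275. 140.] 596 [array([275.5, 141. ]), array([14., 41.]), np.float64(90.0)]
top strip 0.74 [416. 310.] 550 [array([415.1, 309.7]), array([42. , 13.8]), np.float64(39.8)]
top strip 0.63 [337. 140.] 631 [array([336., 140.]), array([41.3, 16.3]), np.float64(5.9)]
top magazine 0.85 [163. 166.] 6707 [array([169.8, 164.5]), array([161.7,  48.4]), np.float64(10.1)]
top rail 0.55 [223. 173.] 740 [array([220.3, 172.5]), array([59. , 21.2]), np.float64(4.4)]
scene strip 0.96 [164. 161.] 380 [array([166. , 159.3]), array([32.9, 12.5]), np.float64(34.4)]
scene strip 0.86 [221. 292.] 584 [array([221. , 289.6]), array([39.8, 15.5]), np.float64(4.1)]
scene strip 0.71 [280. 287.] 592 [array([281.5, 288. ]), array([14., 39.]), np.float64(90.0)]
scene strip 0.4 [324. 251.] 678 [array([332. , 247.1]), array([55.5, 25.2]), np.float64(3.8)]
scene magazine 0.64 [393. 265.] 6094 [array([382.8, 259.9]), array([157.2,  50. ]), np.float64(7.1)]
scene rail 0.83 [323. 251.] 614 [array([332. , 247.1]), array([55.7, 24.2]), np.float64(4.8)]
scene follower 0.51 [356. 257.] 115 [array([355. , 254.5]), array([13.,  8.]), np.float64(90.0)]
```

View pics/top.png

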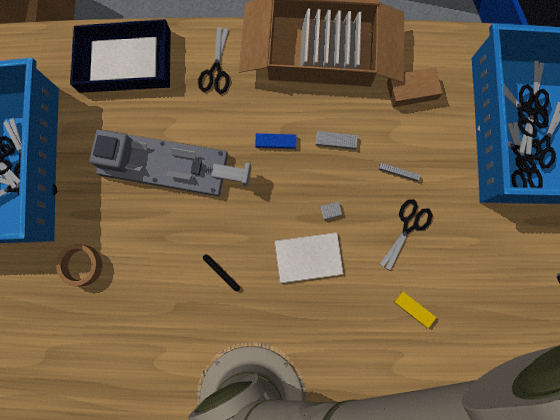

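View pics/scene.png

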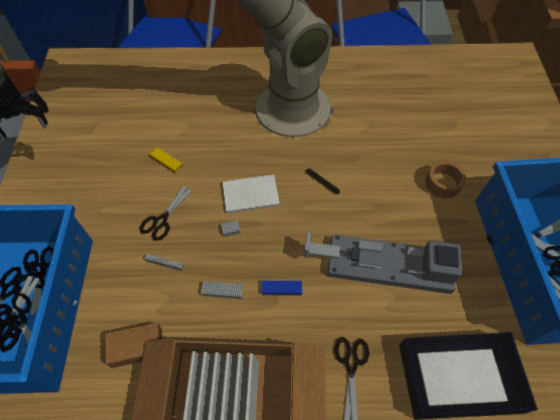

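Top view candidates: grey wide, long strip at (337,140); narrow grey strip at (400,172); short grey piece at (331,212); blue at (275,141); yellow at (416,310). By the description I choose (337,140). The magazine has its head at (108,150) and the rail plate at (247,172). In the scene view, the strip is at (221,290) and the head at (443,260).

```bash
python3 - <<'E'
from h import *
a=cv2.imread('pics/top.png'); b=cv2.imread('pics/scene.png')
A=cv2.resize(a[115:205,80:260],None,fx=4,fy=4,interpolation=cv2.INTER_CUBIC) # 720x360
B=cv2.resize(a[110:230,300:430],None,fx=2,fy=2,interpolation=cv2.INTER_CUBIC)
o=np.zeros((600,720,3),np.uint8); o[:360]=A; o[360:600,:260]=B
C=cv2.resize(b[225:300,295:475],None,fx=2.5,fy=2.5,interpolation=cv2.INTER_CUBIC); o[360:360+C.shape[0],265:265+C.shape[1]]=C[:240]
cv2.imwrite('pics/crop.png',o)
im=get_image('top')
for r in cut_out('top','strip'):
  c=cv2.boxPoints(cv2.minAreaRect(cv2.findNonZero(r['mask'].astype(np.uint8))))
  w=world(im,c,12); print(np.round(r['pixel']),w.mean(0).round(1),[np.linalg.norm((w[i]-w[i-1])).round(0) for i in(0,1)],[np.degrees(np.arctan2(*(w[i]-w[i-1])[1::-1])).round(1) for i in (0,1)])
im2=get_image('scene')
for r in cut_out('scene','strip'):
  c=cv2.boxPoints(cv2.minAreaRect(cv2.findNonZero(r['mask'].astype(np.uint8))))
  w=world(im2,c,12); print(np.round(r['pixel']),w.mean(0).round(1),[np.linalg.norm((w[i]-w[i-1])).round(0) for i in(0,1)],[np.degrees(np.arctan2(*(w[i]-w[i-1])[1::-1])).round(1) for i in (0,1)])
for n,i in(('top',im),('scene',im2)):
  R,_=cv2.Rodrigues(np.array(i['rvec'],float));print(n,(-R.T@np.array(i['tvec']).reshape(3)).round(0),i['K'][0][0])
  for z in(30,92): print(world(i,{'top':[[97,177],[224,195]],'scene':[[330,277],[453,290]]}[n],z).round(0).tolist())
E
```

```text
[415. 310.] [ 209.8 -382.6   12. ] [np.float64(102.0), np.float64(35.0)] [np.float64(52.2), np.float64(-38.9)]
[337. 141.] [ 616.1 -196.9   12. ] [np.float64(98.0), np.float64(38.0)] [np.float64(84.8), np.float64(-5.5)]
[165. 163.] [ 210.1 -383.    12. ] [np.float64(110.0), np.float64(45.0)] [np.float64(-127.5), np.float64(158.2)]
[282. 286.] [618.4 -46.7  12. ] [np.float64(40.0), np.float64(101.0)] [np.float64(-179.7), np.float64(89.4)]
[222. 291.] [ 620.6 -197.    12. ] [np.float64(100.0), np.float64(38.0)] [np.float64(-95.1), np.float64(-179.8)]
top [ 263.  -79. 1238.] 516.9337490065471
[[513.0, 386.0, 30.0], [473.0, 72.0, 30.0]]
[[501.0, 362.0, 92.0], [462.0, 64.0, 92.0]]
scene [1039.  -64. 1092.] 456.71911811156195
[[597.0, 73.0, 30.0], [633.0, 369.0, 30.0]]
[[623.0, 65.0, 92.0], [657.0, 344.0, 92.0]]
```

View pics/crop.png

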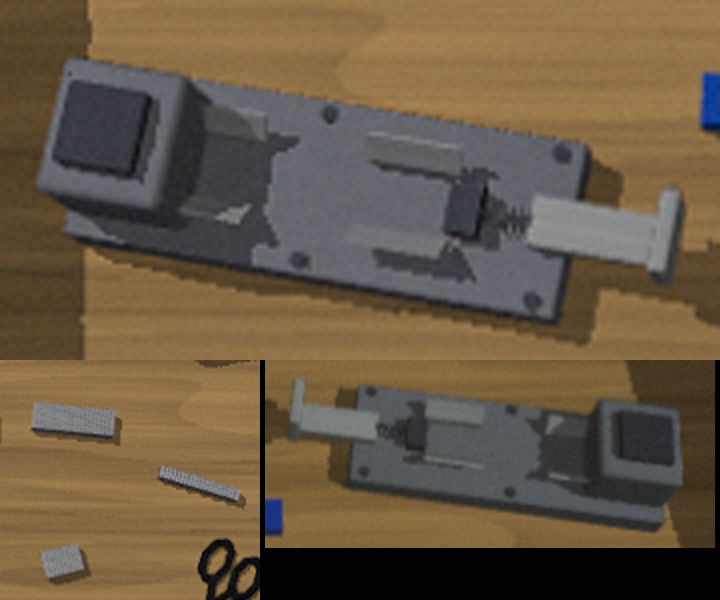

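The crop confirms a wide, full-length grey strip at top view (337,140). The magazine's base corners, follower and rail plate are sharp enough to fit a pose.

```bash
cat > fit.py <<'E'
from h import *
from scipy.optimize import least_squares
im={c:get_image(c) for c in('top','scene')}
T=lambda x,y:(80+x/4,115+y/4)
S=lambda x,y:(295+(x-265)/2.5,225+(y-360)/2.5)
# mag coords, pixel  (+x to the head ; mag +y?)
obs=[('top',(-130,-55,30),T(588,145)),('top',(-130,55,30),T(556,318)),('top',(180,55,30),T(66,228)),
('scene',(-130,-55,30),S(358,387)),('scene',(-130,55,30),S(350,482))]
def M(p,P): 
    c,s=np.cos(p[2]),np.sin(p[2]); P=np.array(P,float); return np.array([p[0]+c*P[0]-s*P[1],p[1]+s*P[0]+c*P[1],P[2]])
f=lambda p:np.concatenate([proj(im[c],M(p,P))[0]-q for c,P,q in obs])
r=least_squares(f,[560,220,1.45]);print(r.x,r.fun.round(1))
E
python3 fit.py; cat >> fit.py <<'E'
p=r.x
for c,q,P in(('top',T(670,190),80),('top',T(658,285),80),('scene',S(297,381),80)):
    w=world(im[c],q,P)[0][:2]-p[:2]; cs,s=np.cos(p[2]),np.sin(p[2]); print('plate',w@[cs,s],w@[-s,cs])
E
sed -n 1,1p fit.py >/dev/null; python3 fit.py
```

```text
[550.20682107 205.00895074   1.39740926] [  0.4  -0.8  -1.    0.   -1.5  -0.5  -4.8  35.7   2.7 -40.6]
[550.20682107 205.00895074   1.39740926] [  0.4  -0.8  -1.    0.   -1.5  -0.5  -4.8  35.7   2.7 -40.6]
plate -189.8406435881211 -23.49306864596542
plate -194.11417131618774 32.31561370392168
plate -191.45419772873612 17.465817581889226
```

```bash
sed -i "s/('scene',(-130,-55,30),S(358,387)),('scene',(-130,55,30),S(350,482))/('scene',(-130,55,30),S(358,387)),('scene',(-130,-55,30),S(350,482)),('scene',(180,-55,30),S(661,515))/" fit.py; cat >> fit.py <<'E'
out=[]
for c in im:
    g=im[c]['color'][:,:,::-1].copy(); g=cv2.resize(g,None,fx=4,fy=4)
    for P in [(x,y,30) for x in(-130,180) for y in(-55,55)]+[(x,y,56) for x in(-60,-2,62,100) for y in(-32,32)]+[(x,y,30) for x in(-60,-2) for y in(-20,20)]+[(100,y,92) for y in (-20,0,20)]:
        u=proj(im[c],M(p,P))[0]*4; cv2.circle(g,(int(u[0]+1.5),int(u[1]+1.5)),3,(0,0,255),-1)
    out.append(g[460:820,320:1040] if c=='top' else g[880:1220,1180:1900])
o=cv2.resize(np.vstack(out),None,fx=.85,fy=.85);cv2.imwrite('pics/fit.png',o)
E
python3 fit.py
```

```text
[549.35275893 204.62184683   1.42097526] [ 0.2 -1.8 -0.1 -0.8 -1.2  1.6 -1.2 -1.9 -1.4 -1.4  1.4  1.9]
plate -189.8312718826496 -19.7998912088327
plate -192.78854765421377 36.09399562044473
plate -190.47923046559364 21.18564365001507
```

View pics/fit.png

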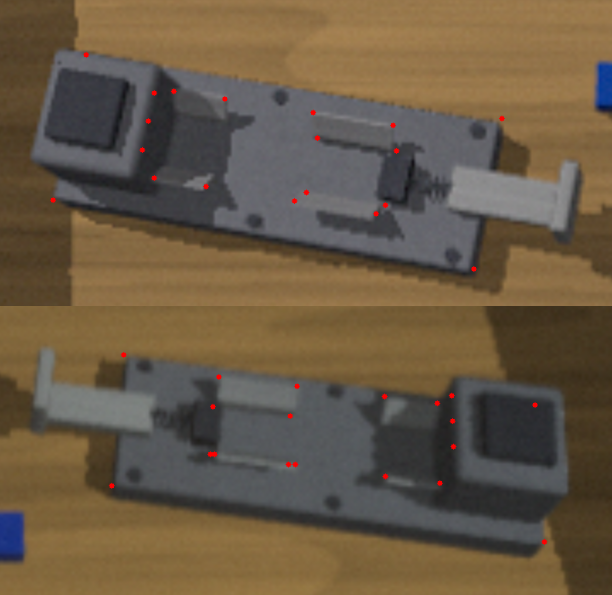

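The fit matches the base and guides: the top dots sit slightly one way and the scene dots the other, so the errors cancel. The magazine is at about (549,205) with yaw 81.4°, and the rail is about 0.07 out. The strip is at about (618,-197) with yaw 84.8°. Moving towards the strip.

```bash
cat >> h.py <<'E'
def rows(target,yaw_deg,pos=None,yaw=None):
    s=sense(); pos=np.array(s['position'] if pos is None else pos); yaw=s['orientation'][2] if yaw is None else np.radians(yaw)
    D=np.array(target,float)-pos; c,n=np.cos(yaw),np.sin(yaw)
    t=-((yaw_deg-np.degrees(yaw)+180)%360-180)
    return np.round([(D[0]*c+D[1]*n)/400,(D[0]*n-D[1]*c)/400,-D[2]/400,t/90],4)
E
python3 -m creep '[[0.1,-0.12,0,-0.1],[0.2,-0.24,0,-0.21],[0.3,-0.36,0,-0.32],[0.4,-0.48,0,-0.43],[0.5,-0.6,0,-0.54],[0.6,-0.715,0,-0.65],[0.6,-0.715,0,-0.67],[0.6,-0.715,0,-0.67],[0.6,-0.715,0,-0.67]]' 0
python3 -c "
from h import *
print(rows((618,-197,170),84.8))"
```

```text
time: 2.12
position: [399.8, -301.6, 231.2]
orientation: [-3.142, 0.0, 1.476]
contact_force: [0.3, -1.1, -0.7]
width: 85.5
finger_force: 0.0
[ 0.3121  0.5182  0.153  -0.0027]
```

```bash

python3 -m creep '[[0.07,0.12,0.03,0],[0.15,0.25,0.07,0],[0.23,0.38,0.11,0],[0.3,0.5,0.15,0],[0.312,0.518,0.153,0],[0.312,0.518,0.153,0],[0.312,0.518,0.153,0]]'
python3 - <<'E'
from h import *
im=get_image('wrist'); save(im,'w1')
for r in cut_out('wrist','strip'):
  rc=cv2.minAreaRect(cv2.findNonZero(r['mask'].astype(np.uint8))); c=cv2.boxPoints(rc)
  w=world(im,c,18); print(round(r['conf'],2),np.round(r['pixel']),rc,w.mean(0).round(1),[np.linalg.norm((w[i]-w[i-1])).round(0) for i in(0,1)],[np.degrees(np.arctan2(*(w[i]-w[i-1])[1::-1])).round(1) for i in (0,1)])
E
```

```text
time: 3.0
position: [616.5, -196.9, 170.3]
orientation: [-3.141, 0.001, 1.476]
contact_force: [-0.4, -0.6, 0.2]
width: 85.3
finger_force: 0.0
0.96 [284. 190.] ((284.0, 191.0), (96.0, 34.0), 90.0) [ 617.6 -195.    18. ] [np.float64(100.0), np.float64(33.0)] [np.float64(83.8), np.float64(-5.4)]
0.64 [  4. 345.] ((7.5, 350.0), (38.0, 15.0), 90.0) [ 254.1 -362.9   18. ] [np.float64(62.0), np.float64(20.0)] [np.float64(67.5), np.float64(-3.5)]
```

View pics/w1.png

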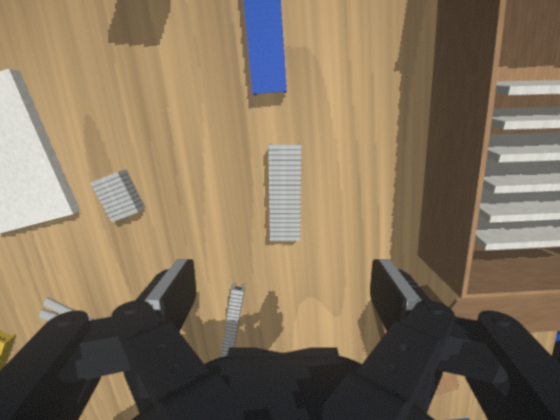

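The wrist view shows the grey wide strip centred at (284,190), 100×33 mm, aligned with the gripper, and the short and narrow ones off to the left. Descending and gripping.

```bash

python3 -m creep '[[0.005,0.0025,0.1,0],[0.005,0.0025,0.2,0],[0.005,0.0025,0.3,0],[0.005,0.0025,0.36,0],[0.005,0.0025,0.4,0],[0.005,0.0025,0.417,0],[0.005,0.0025,0.417,0],[0.005,0.0025,0.417,0]]'
python3 -m creep '[[0,0,0,0],[0,0,0,0],[0,0,0,0],[0,0,0,0],[0,0,0,0],[0,0,0,0]]' 1 50
```

```text
time: 4.1
position: [619.6, -193.3, 4.3]
orientation: [3.14, 0.0, 1.479]
contact_force: [0.0, -0.0, -0.9]
width: 85.3
finger_force: 0.0
time: 4.85
position: [619.3, -193.1, 3.7]
orientation: [3.141, 0.0, 1.479]
contact_force: [-1.2, -0.3, 4.8]
width: 30.9
finger_force: 50.2
```

```bash

python3 -m creep '[[0,0,-0.05,0],[0,0,-0.15,0],[0,0,-0.28,0],[0,0,-0.4,0],[0,0,-0.45,0],[0,0,-0.45,0],[0,0,-0.45,0]]'
python3 -c "
from h import *
print(rows((554,234.5,185),81.4))"
```

```text
time: 5.72
position: [618.4, -193.0, 182.7]
orientation: [-3.14, -0.0, 1.479]
contact_force: [0.3, 1.2, -1.1]
width: 30.4
finger_force: 49.6
[ 1.0496 -0.2581 -0.0058  0.0373]
```

```bash

python3 -m creep '[[0.1,-0.025,0,0],[0.22,-0.055,0,0.01],[0.35,-0.085,0,0.01],[0.48,-0.12,0,0.02],[0.61,-0.15,0,0.03],[0.74,-0.18,0,0.037],[0.85,-0.21,0,0.037],[0.92,-0.23,0,0.037],[0.92,-0.23,0,0.037]]'
python3 - <<'E'
from h import *
print(rows((554,234.5,185),81.4))
im=get_image('wrist'); save(im,'w2')
for q in('magazine','rail','follower','strip'):
  for r in cut_out('wrist',q): print(q,round(r['conf'],2),np.round(r['pixel']),r['mask'].sum())
E
```

```text
time: 6.85
position: [559.6, 184.8, 181.9]
orientation: [-3.139, -0.0, 1.426]
contact_force: [0.4, -0.5, -1.4]
width: 30.7
finger_force: 49.6
[ 0.1208 -0.0318 -0.0078  0.0033]
magazine 0.81 [266.  97.] 23771
rail 0.59 [247. 338.] 46
strip 0.72 [279. 260.] 11621
```

View pics/w2.png

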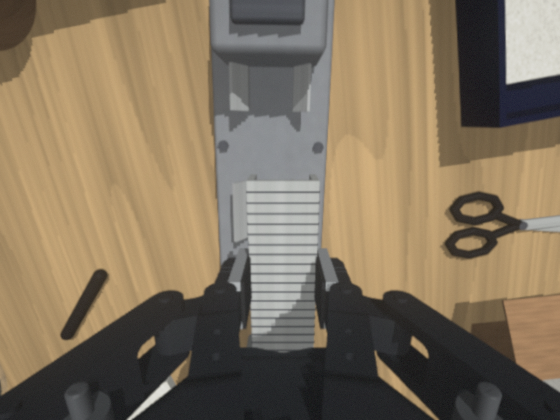

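The wrist view shows the strip held between the pads (246–320, 180–350), with the channel ahead and the head at (270,25). I'll measure the base's side edges for its centre line.

```bash
python3 - <<'E'
from h import *
im=get_image('wrist')
hsv=cv2.cvtColor(im['color'],cv2.COLOR_RGB2HSV); g=(hsv[:,:,1]<75).astype(np.uint8)
g=cv2.medianBlur(g,5)
L=[];Rr=[]
for r in range(95,225,5):
    c=240
    run=np.where(g[r]==0)[0]; l=run[run<240].max()+.5 if (run<240).any() else np.nan; rr=run[run>300].min()-.5
    L.append((l,r));Rr.append((rr,r))
print(L[::4],Rr[::4])
for P in(L,Rr):
    w=world(im,P,30)[:,:2]; 
    vx,vy,x0,y0=cv2.fitLine(w.astype(np.float32),cv2.DIST_HUBER,0,.01,.01).ravel()
    if vy<0: vx,vy=-vx,-vy
    print('yaw',np.degrees(np.arctan2(vy,vx)),'x at y=234:',x0+vx/vy*(234-y0), 'resid',np.abs((w-[x0,y0])@[-vy,vx]).max())
# head front face base x=100: print where predicted points fall
def M(P,p=(549.35,204.6,1.421)):
    c,s=np.cos(p[2]),np.sin(p[2]); return [p[0]+c*P[0]-s*P[1],p[1]+s*P[0]+c*P[1],P[2]]
print(proj(im,[M((100,0,30)),M((100,0,92)),M((62,20,30)),M((62,32,56)),M((-2,20,30)),M((-2,32,56))]).round(0).tolist())
print(np.linalg.norm(0),sense()['position'])
E
```

```text
[(np.float64(208.5), 95), (np.float64(209.5), 115), (np.float64(210.5), 135), (np.float64(211.5), 155), (np.float64(212.5), 175), (np.float64(213.5), 195), (np.float64(214.5), 215)] [(np.float64(325.5), 95), (np.float64(324.5), 115), (np.float64(323.5), 135), (np.float64(323.5), 155), (np.float64(322.5), 175), (np.float64(321.5), 195), (np.float64(320.5), 215)]
yaw 80.695755 x at y=234: 498.41446 resid 0.6764091963512897
yaw 80.93404 x at y=234: 609.1891 resid 0.46827116806262425
[[266.0, 64.0], [261.0, 48.0], [245.0, 108.0], [228.0, 107.0], [248.0, 175.0], [231.0, 180.0]]
0.0 [561.30101373 180.4573727  182.88084308]
```

```bash

python3 -c "
from h import *
print(rows((554.2,236,110),80.8))"
```

```text
[ 0.1346 -0.0385  0.1822  0.0058]
```

```bash

python3 -m creep '[[0.04,-0.01,0,0.006],[0.1,-0.03,0,0.006],[0.13,-0.038,0.06,0.006],[0.134,-0.038,0.12,0.006],[0.134,-0.038,0.17,0.006],[0.134,-0.038,0.18,0.006],[0.134,-0.038,0.18,0.006],[0.134,-0.038,0.18,0.006]]'
python3 - <<'E'
from h import *
P=[]
for i in range(4):
    im=get_image('wrist'); s=sense();P.append(s['position'])
print(np.round(P,1),s['orientation'])
print(rows((554.2,236,34.5),80.8,pos=np.mean(P,0)))
save(im,'w3')
E
```

```text
time: 8.15
position: [554.5, 237.5, 112.1]
orientation: [3.141, -0.001, 1.412]
contact_force: [-0.2, 0.3, -1.3]
width: 30.8
finger_force: 49.6
[[554.6 237.4 112.1]
 [554.5 237.3 112.1]
 [554.4 237.2 112. ]
 [554.4 237.1 111.8]] [ 3.14087167e+00 -4.87013191e-04  1.41138214e+00]
[-0.0032 -0.0002  0.1938  0.0007]
```

View pics/w3.png

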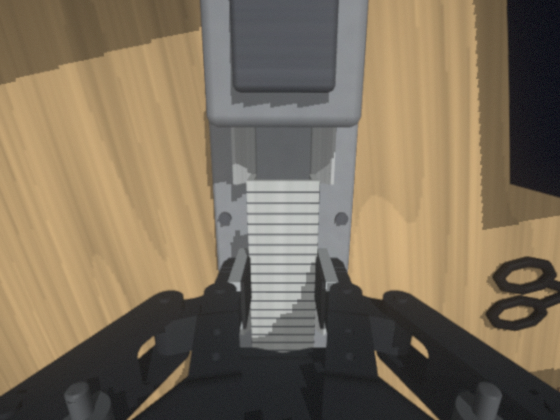

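The strip (column 283) is centred over the channel (255–312) and base (215–352), and parallel to it. Lowering.

```bash

python3 -m creep '[[-0.003,0,0.05,0],[-0.003,0,0.1,0],[-0.003,0,0.14,0],[-0.003,0,0.165,0],[-0.003,0,0.18,0],[-0.003,0,0.19,0],[-0.003,0,0.193,0],[-0.003,0,0.193,0],[-0.003,0,0.193,0]]'
```

```text
time: 9.48
position: [554.0, 236.0, 34.4]
orientation: [3.141, -0.0, 1.412]
contact_force: [-0.5, 0.4, -0.4]
width: 30.6
finger_force: 49.6
```

```bash

python3 -m creep '[[0,0,0.002,0],[0,0,0.002,0],[0,0,0.002,0],[0,0,0,0]]' 0.3
python3 -m creep '[[0,0,-0.03,0],[0,0,-0.1,0],[0,0,-0.2,0],[0,0,-0.32,0],[0,0,-0.4,0],[0,0,-0.4,0],[0,0,-0.4,0]]' 
python3 -m creep '[[-0.1,0,0,0],[-0.22,0,0,0],[-0.35,0,0,0],[-0.48,0,0,0],[-0.6,0,0,0],[-0.6,0,0,0],[-0.6,0,0,0]]' 1
python3 - <<'E'
from h import *
im=get_image('wrist'); save(im,'w4'); s=sense(); print(s['position'],s['orientation'])
t=get_image('top');save(t,'t4')
for q in('strip','rail','follower'):
  for c,i in(('top',t),('wrist',im)):
   for r in cut_out(c,q):
    rc=cv2.minAreaRect(cv2.findNonZero(r['mask'].astype(np.uint8)))
    print(c,q,round(r['conf'],2),np.round(r['pixel']),np.round(rc[1]),world(i,rc[0],46 if q=='strip' else 70).round(1))
E
```

```text
time: 9.98
position: [553.9, 235.9, 34.0]
orientation: [-3.141, 0.0, 1.412]
contact_force: [0.2, 0.5, -0.2]
width: 59.8
finger_force: 0.0
time: 10.85
position: [553.7, 235.6, 194.2]
orientation: [3.141, 0.0, 1.412]
contact_force: [-0.2, -0.0, -0.2]
width: 60.2
finger_force: 0.0
time: 11.72
position: [515.7, -0.7, 193.4]
orientation: [-3.14, -0.0, 1.412]
contact_force: [0.6, -0.3, 0.3]
width: -0.1
finger_force: 0.0
[5.15838964e+02 4.76801546e-02 1.93561119e+02] [-3.14065962e+00 -4.69912478e-04  1.41294540e+00]
top strip 0.77 [414. 309.] [43. 14.] [[ 210.5 -373.4   46. ]]
top strip 0.63 [291. 141.] [14. 10.] [[602.6 -85.7  46. ]]
wrist strip 0.97 [374. 212.] [87. 33.] [[604.9 -32.7  46. ]]
top rail 0.75 [194. 167.] [24. 14.] [[528. 118.  70.]]
wrist rail 0.79 [282. 124.] [166.  57.] [[529.1  81.2  70. ]]
top follower 0.4 [195. 167.] [ 9. 14.] [[530.9 135.2  70. ]]
wrist follower 0.62 [282.  40.] [28. 37.] [[537.3 132.8  70. ]]
```

View pics/w4.png

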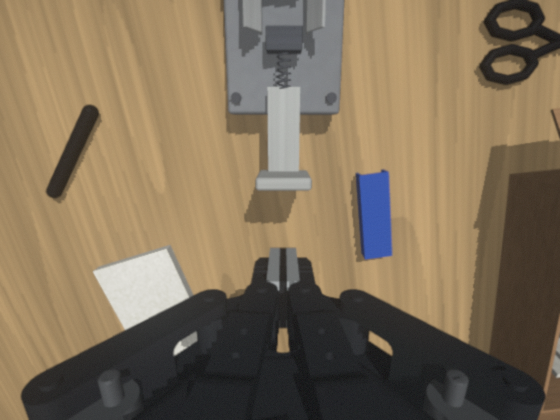

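The wrist view shows the follower at (284,38), the rail plate centred at (283,180), and the closed fingers in line at (284,265). I'll check the strip's placement from the scene camera.

```bash
python3 - <<'E'
from h import *
im=get_image('scene')
def mag(w,p=(549.3,204.8,1.413)):
    d=np.array(w)[:,:2]-p[:2]; c,s=np.cos(p[2]),np.sin(p[2]); return np.c_[d@[c,s],d@[-s,c]].round(1).tolist()
for q in('strip','follower'):
  for r in cut_out('scene',q):
    c=cv2.boxPoints(cv2.minAreaRect(cv2.findNonZero(r['mask'].astype(np.uint8)))); print(q,round(r['conf'],2),np.round(r['pixel']),mag(world(im,c,48)))
w=get_image('wrist');print(mag(world(w,[[283,180],[256,178],[310,178]],80)))
cv2.imwrite('pics/s5.png',cv2.resize(im['color'][210:310,280:480,::-1],None,fx=4,fy=4,interpolation=cv2.INTER_CUBIC))
E
```

```text
strip 0.96 [165. 162.] [[-670.6, 225.1], [-659.1, 265.4], [-568.6, 208.9], [-581.1, 170.5]]
strip 0.86 [278. 287.] [[-286.8, -109.9], [-192.8, -96.1], [-188.6, -131.5], [-281.0, -145.2]]
strip 0.56 [392. 260.] [[-27.4, -29.5], [-24.7, 15.1], [79.7, 17.5], [75.0, -26.8]]
follower 0.5 [353. 256.] [[-75.5, 11.5], [-58.0, 14.1], [-56.3, -19.3], [-73.5, -21.9]]
[[-185.5, 0.6], [-183.7, 24.1], [-183.8, -22.8]]
```

View pics/s5.png

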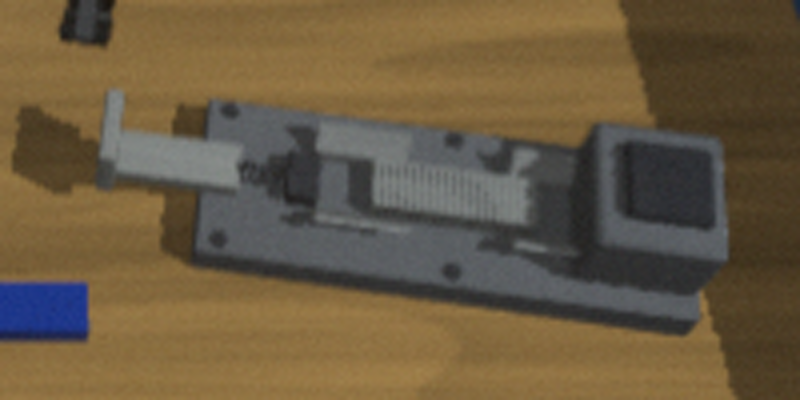

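The strip lies flat in the channel between the guides (crop 375–530, 165–220), with the follower at (302,175) behind it and the rail still open. Getting behind the plate.

```bash

python3 -m creep '[[-0.05,0,0.03,0],[-0.085,0,0.12,0],[-0.085,0,0.24,0],[-0.085,0,0.34,0],[-0.085,0,0.365,0],[-0.085,0,0.365,0],[-0.085,0,0.365,0]]' 1
python3 -m creep '[[0.02,0,0,0],[0.04,0,0,0],[0.06,0,0,0],[0.08,0,0,0],[0.1,0,0,0],[0.12,0,0,0],[0.14,0,0,0],[0.16,0,0,0]]'
python3 -c "
from h import *
s=sense();p=s['position'];d=p[:2]-np.array([549.3,204.8]);print(d@[.157,.988],d@[-.988,.157],s['contact_force'])"
```

```text
time: 13.2
position: [511.1, -34.9, 49.3]
orientation: [3.14, -0.0, 1.411]
contact_force: [0.5, -0.8, 0.0]
width: -0.3
finger_force: 0.0
time: 14.2
position: [520.4, 27.4, 48.1]
orientation: [-3.141, 0.002, 1.41]
contact_force: [-0.8, -6.8, 2.9]
width: 0.1
finger_force: 3.1
-179.8180312843854 0.6702686519612903 [-0.77070203 -6.84535201  2.8912969 ]
```

```bash

python3 -m creep '[[0.015,0,0,0],[0.03,0,0,0],[0.045,0,0,0],[0.06,0,0,0],[0.075,0,0,0],[0.085,0,0,0],[0.09,0,0,0],[0.09,0,0,0]]'
python3 -m creep '[[0.008,0,0,0],[0.015,0,0,0],[0.022,0,0,0],[0.022,0,0,0],[0.022,0,0,0]]'
python3 -c "
from h import *
s=sense();p=s['position'];d=p[:2]-np.array([549.3,204.8]);print(d@[.157,.988],d@[-.988,.157],s['contact_force'])"
```

```text
time: 15.2
position: [526.1, 62.4, 48.1]
orientation: [-3.141, 0.002, 1.41]
contact_force: [0.3, -6.9, 3.7]
width: -0.0
finger_force: 3.4
time: 15.82
position: [527.5, 70.9, 48.1]
orientation: [-3.141, 0.003, 1.41]
contact_force: [0.9, -7.8, 3.8]
width: -0.0
finger_force: 3.8
-135.75375134455226 0.5190591016231549 [ 0.92921021 -7.76055065  3.79094409]
```

Near home; continue until the force rises at the stop.

```bash

python3 -m creep '[[0.006,0,0,0],[0.012,0,0,0],[0.012,0,0,0],[0.012,0,0,0]]'
python3 -m creep '[[0.006,0,0,0],[0.012,0,0,0],[0.012,0,0,0],[0.012,0,0,0]]'
python3 -c "
from h import *
s=sense();p=s['position'];d=p[:2]-np.array([549.3,204.8]);print(d@[.157,.988],d@[-.988,.157],s['contact_force'])"
```

```text
time: 16.32
position: [528.2, 75.3, 48.1]
orientation: [-3.141, 0.003, 1.409]
contact_force: [0.7, -7.9, 3.4]
width: -0.2
finger_force: 4.2
time: 16.82
position: [528.2, 75.7, 48.1]
orientation: [-3.139, 0.008, 1.405]
contact_force: [-0.1, -22.5, 8.8]
width: -0.2
finger_force: 10.8
-130.89484707148083 0.6196007227254582 [ -0.12447367 -22.46202819   8.75114417]
```

The force rose to 22 N with no more travel, so the rail is at its stop. Backing away and checking.

```bash

python3 -m creep '[[-0.01,0,0,0],[-0.04,0,0,0],[-0.1,0,0,0],[-0.15,0,-0.1,0],[-0.2,0,-0.25,0],[-0.2,0,-0.37,0],[-0.2,0,-0.37,0],[-0.2,0,-0.37,0]]'
python3 - <<'E'
from h import *
im=get_image('scene'); w=get_image('wrist')
o=np.hstack([cv2.resize(im['color'][225:305,300:480],None,fx=2.2,fy=2.2,interpolation=cv2.INTER_CUBIC)[:176],cv2.resize(w['color'],None,fx=.7,fy=.7)[:176,:]])
a=cv2.resize(im['color'][225:300,310:470],None,fx=4.5,fy=4.5,interpolation=cv2.INTER_CUBIC)
b=cv2.resize(w['color'][:200,150:420],None,fx=1.2,fy=1.2)
o=np.zeros((a.shape[0]+b.shape[0],a.shape[1],3),np.uint8);o[:a.shape[0]]=a;o[a.shape[0]:,:b.shape[1]]=b
print(o.shape);cv2.imwrite('pics/end.png',o[:600,:,::-1])
E
```

```text
time: 17.82
position: [516.2, 3.2, 195.7]
orientation: [-3.141, 0.0, 1.412]
contact_force: [0.4, 0.3, -1.1]
width: 0.1
finger_force: 0.0
(578, 720, 3)
```

View pics/end.png

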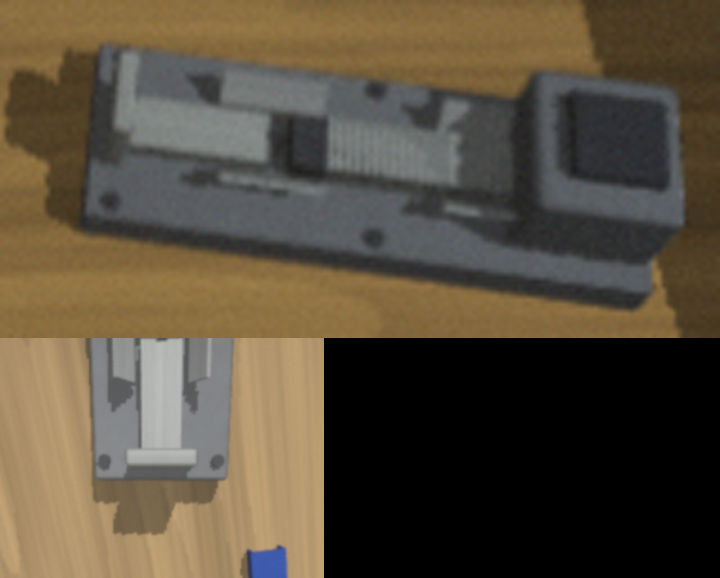

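The rail plate sits over the base's end (crop ~(127,95)). The follower at (308,145) is pressed back and holds the strip, which runs from column 328 into the head's shadow. The gripper is clear.

```bash
python3 -c "
from plant import *
print(close_job())"
```

```text
the job is handed in; nothing more can be done
None
```

The stapler is loaded and handed in: the strip lies in the channel against the head, the rail was pushed to its stop (force rose to 22 N with no further travel), and the gripper is clear; no verdict came back.

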